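# Gauge the guitar top

## Robot

A 6-joint arm with a two-finger parallel gripper is mounted at the origin on the work surface. World frame = base frame: x ahead of the robot, y to its left, z up, the work surface at z = 0. Lengths are in m, angles in rad, forces in N, time in s.
With the tool pointing down it reaches from about 0.375 to 0.9 m from the base axis. Payload 3.1 kg.
Tool frame: the origin (TCP) lies between the finger pads; the fingertips stand manip.finger_overhang ahead of it and the grasp point (between the pads) lies 5 mm behind it (manip.finger_overhang is the distance from the TCP to the fingertips, in m); z points along the fingers, y is the line along which they close (so a half turn about z gives the same grasp; the last joint's range is limited). The gripper opens to 85 mm and grips with 20 to 120 N. Pads are 22 mm wide; open, the fingers measure 114 mm over their backs; the gripper's body (76 mm by 85 mm) begins 54 mm behind the grasp point. The pads swing forward as they close: fully open they stand 13 mm farther back than shut.
Start: joints at [1.077, 0.527, 1.433, -0, 1.181, -0.178], TCP at [0.193, 0.594, 0.218] pointing down, gripper open.
Joint ranges: [-3.08, 3.08], [-0.75, 2.2], [0.22, 2.44], [-1.43, 4.57], [0, 2.65], [-2.85, 2.85]. Speed limits (rad/s): [2.79, 2.79, 3.14, 3.14, 3.14, 3.14].

## Interface

Orientations are given as a unit quaternion [x, y, z, w].
In Python, from station import manip gives the robot as it stands.
- The arm moves only by the tool drive_tool, never from a script. Its argument "plan" is a list of rows, each a list of 7 numbers: the shift along the tool's x, y, z in m, then the turn, a rotation vector about the tool's x, y, z in degrees, then the opening, from -1 (shut) to 1 (fully open). In form: [[x, y, z, wx, wy, wz, gripper], ...]. A call has 1 to 10 rows; each row shifts and turns the commanded pose from where the row before left it, along the tool's axes as they then stand; what a row does not reach is not made up. A row lasts 1/10 s, in which the tool goes at most 50 mm and 8.59 degrees, less where a joint would pass 70% of its speed; a pose out of reach is approached as far as the arm can. A call is refused whole if a number of a shift passes 0.05 or a number of a turn 8.59, either way. A call with a gripper value outside its range is refused whole. The fingers move at their own pace and stop on an object; "newtons" is the grip in N (left out, the last holds). Time passes only in rows, so rows that do not move let the fingers close. It gives the time, the measured TCP pose, the force, the opening and the grip force at its end, in the units of the state.
- manip.sense(): the state, without advancing time (a new reading comes with each control period).
- manip.snapshot(name): name is "scene" or "top" or "wrist"; returns a dict with "image" (384x512x3 uint8, red, green, blue), "z_map" (384x512 float32, m along the optical axis (not along the pixel's ray), 0 where there is no reading), "fov_y" (degrees; the focal length in pixels is half the picture's height over the tangent of half this angle, whatever the lens; pixels are square), "cx", "cy" (the principal point, pixels), "k1" (the pictures are not rectified: a ray, as slopes to the right and down, at radius r is drawn at 1 + k1 r^2 times it, then the intrinsics apply), "extrinsics" (4x4, takes a point from camera to world coordinates); the wrist camera has in their place "mount" (4x4, takes a point from camera to tool coordinates, whose origin is the TCP and whose axes are the flange's). Camera axes: x right, y up, looking along -z (the intrinsics and any distortion apply to the point x, -y, -z); pixel columns grow to the right and rows downward; lengths in m; the calibration is good to about 2 mm. A picture is of the moment at which its call begins: read the wrist's pose just before it.
- manip.sign_off(): hands the job in; it is judged then, once.
The state is a dict: "t": time; "q": joint angles; "qd": joint speeds; "tau": joint torques, N m; "tcp_pos": TCP position; "tool_rot": TCP orientation; "force": force on the tool from outside, world axes, zero at the start; "ft_torque": the same for the moment, N m; "finger_gap": opening from 0.0 (shut) to 1.0 (fully open); "gripper_force": force on a finger pad.
Only numpy, scipy, OpenCV 4.12 (cv2) and the standard library are available. Lean on these libraries where they do the work, as an engineer would, in place of code of your own. Each camera call takes 0.05 s, during which the arm holds its last target. There are 200 camera calls.

## Task

Slide the brass weight along the spruce guitar top, without lifting or tipping it, off the red dot it stands on and into the blue taped ring, and let go of it there. Then take the yellow thickness gauge out of its slanted holder and hold it upright on the red dot, pressing lightly so that its spring-loaded nose is pushed in about half way. Finish while still holding the gauge there, steady, with only your grip keeping it upright, and leave the other tools where they lie.

Things in the scene. Friction and masses are not known exactly. Their poses are not given: they have to be found in the camera images.
- soundboard: Spruce guitar top, 480 x 320 x 3 mm, cleated to a brown workboard (360 along its x, 540 along its y, 18 mm thick) fixed level on the bench. Origin: centre of the workboard's underside, on the bench; neck end to its +y, z up. The top's face is flat, 21 mm above the origin; six cleats at its edge reach 28 mm.
- dot: Red round sticker, 14 mm across, flat on the guitar top; the place to be gauged. Origin: its centre, at the height of the top's face. At the start the weight stands on it, its centre up to 8 mm off the dot's along the dot's x and as much along its y, and hides it.
- ring: Ring of blue tape flat on the guitar top, 80 mm inside diameter, 88 mm outside: the free place for the weight. Origin: its centre, at the height of the top's face.
- weight: Brass holding-down weight, about 0.65 kg, on a felt sole that slides easily (friction about 0.35): a disc 60 mm across and 28 mm high, a 14 mm neck from 28 to 36 mm, and a dark wooden knob 26 mm across from 36 to 58 mm above the sole. Origin: centre of the sole, z up. It may be gripped by the knob.
- holder: Black slanted holder fixed to the bench, base 120 x 80 x 12 mm. Origin: centre of its underside, z up. Its square socket (25 mm wide inside, mouth about 85 mm above the bench) leans 25 degrees from upright towards the holder's -x.
- gauge: Hand-held thickness gauge, 0.15 kg, 150 mm long along its z. Origin: nose tip when free. Steel barrel 22 mm thick to z = 70 mm; black collar 32 (x) x 36 (y) mm, z = 70 to 76 mm, rests on the socket's mouth; yellow handle 24 (x) x 30 (y) mm, z = 76 to 150 mm, display on +x. Starts in the socket, leaning 25 degrees (loose by a few); draw it 65 mm along its axis to clear.
- gauge_tip (a point): Rounded steel tip of the gauge's nose, 8 to 10 mm across; it moves with the nose.
- gauge_nose (a joint): How far the spring-loaded nose is pushed into the gauge (m): 0 free, 0.010 fully in. The spring takes about 1.2 N to start, 3 N at half way and 4.7 N fully in.
- fret_file: Steel fret file with wooden handle, 270 x 24 x 18 mm, lying on the flap shelf at the far side, its blade to its +x; leave alone. Origin: underside of the tool, z up.
- fret_puller: Fret puller (pincers) with red handles, 160 x 55 x 12 mm, lying on the flap shelf; leave alone. Origin: underside of the pivot.
- bone_nut: Ivory-coloured bone nut, 6 x 52 x 9 mm, lying on the bench; leave alone. Origin: centre of its underside.
- sanding_block: Oak sanding block, 110 x 65 x 36 mm, on the bench; leave alone. Origin: centre of its underside.
- tuning_fork: Nickel tuning fork, 128 x 22 x 8 mm, lying on the bench, tines to its +x; leave alone. Origin: underside, near where the tines meet.
- glue_bottle: White glue bottle with orange cap, 52 mm across, 140 mm high, standing on the bench; leave alone. Origin: centre of its underside.
Things that resemble listed ones, but are neither listed nor needed, are in the scene too. There is more than one size of the gauge; the one meant has the size given above.

How it is judged:
On the way, in this order (a step that is already met when the one before it is completed fails the run):
1. the weight stands inside the blue ring and has been let go (horizontal distance between weight and ring below 0.01 m and linear speed of weight below 0.01 m/s and contact force between weight and the arm below 0.1 N and contact force between weight and the fingers below 0.1 N and angle between weight's own z axis and vertical below 0.05 rad), for 0.3 s.
2. the gauge is out of its holder, in the grip (contact force between gauge and holder below 0.05 N and contact force between gauge and the fingers above 1 N and distance between gauge and holder above 0.07 m), for 0.1 s.
At the end, for the whole second after the job is handed in: Gauge in the grip, at rest, within 6 degrees of upright, touching neither weight nor holder, tip within 7 mm of the dot's centre, nose in by 2 to 8 mm, pressing the top with 1.3 to 6 N; weight released, flat, within 10 mm of the ring's centre (horizontal distance between gauge_tip and dot below 0.007 m and angle between gauge's own z axis and vertical below 0.105 rad and value of joint gauge_nose between 0.002 and 0.008 m and contact force between gauge and soundboard between 1.3 and 6 N and contact force between gauge and the fingers above 1 N and contact force between gauge and weight below 0.1 N and contact force between gauge and holder below 0.1 N and linear speed of each of gauge, weight below 0.01 m/s and angular speed of gauge below 0.1 rad/s and horizontal distance between weight and ring below 0.01 m and angle between weight's own z axis and vertical below 0.05 rad and z of weight in the frame of soundboard below 0.024 m and contact force between weight and the fingers below 0.1 N); the arm keeps its last pose, push and grip.
It fails at once if the weight is lifted off the guitar top (more than 5 mm) or tipped (more than 11 degrees) (z of weight in the frame of soundboard above 0.026 m or angle between weight's own z axis and vertical above 0.2 rad).
It fails at once if the gauge is pressed hard on the guitar top (over 12 N) (contact force between gauge and soundboard above 12 N).
It fails at once if another tool is disturbed (moved more than 15 mm) (distance of any of fret_file, fret_puller, bone_nut, sanding_block, tuning_fork, glue_bottle from where it was at the start of the episode above 0.015 m).
It also fails if it takes over 67 s, if anything falls off the work surface, if the arm or the gripper's body presses on something with over 40 N, if the wrist force passes 120 N, or if a joint passes its speed limit or range.

## Working session

There is one attempt and no reset: what is moved stays moved. The work goes in short steps, Python scripts to look and compute and a tool call to move; the robot and the scene stay as the last step left them, time stands still between calls to the robot, and variables do not carry over. Pictures are saved under pics/ and viewed, at most 10 in all, crops included, and the job is handed in when it is done.

Besides the shell and the picture viewer there is one more tool, called by a JSON object that holds its "op" and its "data". drive_tool: Moves the arm, as the interface text tells. Its arguments: {"type":"object","properties":{"plan":{"type":"array"},"newtons":{"type":"number"}},"required":["plan"]}

```bash
ls; mkdir -p pics
cat > h.py <<'E'
import numpy as np, cv2, pickle
from scipy.spatial.transform import Rotation as R
from station import manip
def snap(n):
    s=manip.sense(); d=manip.snapshot(n); d=dict(d)
    if 'mount' in d:
        T=np.eye(4);T[:3,:3]=R.from_quat(s['tool_rot']).as_matrix();T[:3,3]=s['tcp_pos'];d['extrinsics']=T@np.array(d['mount'])
    return d
def save(d,fn): pickle.dump(d,open(fn+'.pkl','wb')); cv2.imwrite('pics/'+fn+'.png',d['image'][:,:,::-1])
def load(fn): return pickle.load(open(fn+'.pkl','rb'))
def K(d):
    f=192/np.tan(np.radians(d['fov_y'])/2); return np.array([[f,0,d['cx']],[0,f,d['cy']],[0,0,1.]]),np.array([d['k1'],0,0,0,0.])
def ray(d,u,v):
    k,c=K(d); p=cv2.undistortPoints(np.array([[[u,v]]],float),k,c)[0,0]
    E=np.array(d['extrinsics']); return E[:3,3],E[:3,:3]@np.array([p[0],-p[1],-1.])
def atz(d,u,v,z):
    o,r=ray(d,u,v); return o+r*(z-o[2])/r[2]
def pt(d,u,v):
    o,r=ray(d,u,v); return o+r*np.median(d['z_map'][int(v)-1:int(v)+2,int(u)-1:int(u)+2])
def cloud(d):
    k,c=K(d); uv=np.stack(np.meshgrid(np.arange(512.),np.arange(384.)),-1).reshape(-1,1,2)
    p=cv2.undistortPoints(uv,k,c)[:,0]; z=d['z_map'].reshape(-1)
    E=np.array(d['extrinsics']); return (np.c_[p[:,0]*z,-p[:,1]*z,-z]@E[:3,:3].T+E[:3,3]).reshape(384,512,3)
def proj(d,P):
    E=np.array(d['extrinsics']); c=E[:3,:3].T@(np.array(P)-E[:3,3]); k,k1=K(d)
    return cv2.projectPoints(np.array([[c[0],-c[1],-c[2]]]),np.zeros(3),np.zeros(3),k,k1)[0][0,0]
def crop(d,u0,u1,v0,v1,s,fn): cv2.imwrite('pics/'+fn+'.png',cv2.resize(d['image'][v0:v1,u0:u1,::-1],None,fx=s,fy=s,interpolation=cv2.INTER_CUBIC))
E
python3 - <<'E'
from h import *
a=snap('scene');b=snap('top');save(a,'scene0');save(b,'top0')
i=np.vstack([a['image'],b['image']])[:,:,::-1]
cv2.imwrite('pics/both.png',cv2.resize(i,(400*1,600)) if 0 else np.hstack([a['image'],b['image']])[:,:,::-1][:, :])
print(manip.sense(),manip.finger_overhang)
for d in(a,b):print(d['extrinsics'],d['fov_y'],d['k1'])
E
```

```text
pics
{'t': 0.1, 'q': array([ 1.07747991e+00,  5.28363330e-01,  1.43376914e+00,  1.80204229e-06,
        1.18138904e+00, -1.78490578e-01]), 'qd': array([-0.00112782, -0.00094161, -0.00471937,  0.00028841,  0.00067264,
       -0.00127963]), 'tau': array([-3.50517848e-04, -4.43304312e+01, -1.78585517e+01, -1.67408557e-04,
        3.87545850e-03, -6.66145709e-06]), 'tcp_pos': array([0.19317969, 0.59370112, 0.21743916]), 'tool_rot': array([ 1.56763904e-01,  9.87635635e-01, -9.10253048e-04, -3.18683232e-04]), 'force': array([-0.44882429, -0.51253605, -0.62006225]), 'ft_torque': array([ 0.05018369,  0.01229231, -0.00526608]), 'gripper_force': 0.0, 'finger_gap': 0.9991191664522248} 0.014
[[-0.12757787 -0.85198347  0.50778741  1.21582587]
 [ 0.99182053 -0.10752919  0.06877141  0.00936849]
 [-0.00399013  0.51240769  0.85873304  1.25873435]
 [ 0.          0.          0.          1.        ]] 52.387219169596726 -0.0792642657686357
[[-0.01619592  0.99733013 -0.07120613  0.38841354]
 [-0.99978038 -0.01520611  0.0144208  -0.0695925 ]
 [ 0.01329953  0.07142405  0.99735737  1.53638525]
 [ 0.          0.          0.          1.        ]] 44.747685779206236 -0.12123410775123701
```

View pics/top0.png

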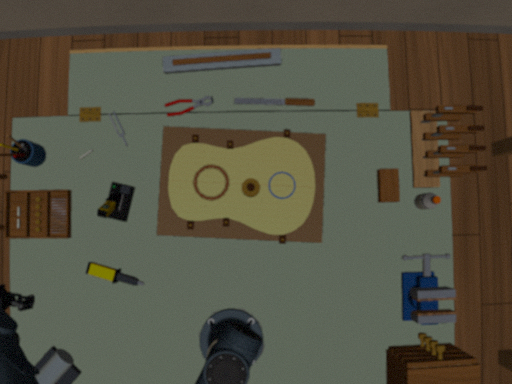

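View pics/scene0.png

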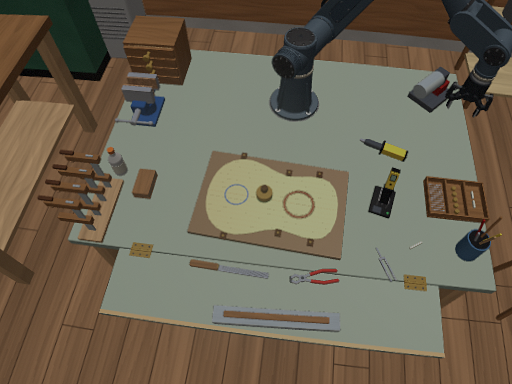

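Run:
```python
from h import *
a=load('scene0');b=load('top0')
for n,d,u,v,z in [('knob',b,251,187,.079),('knob s',a,264,190,.079),('ring',b,282,185,.021),('ring s',a,236,194,.021),('disc',b,251,187,.049)]:
    print(n,atz(d,u,v,z).round(4),pt(d,u,v).round(4))
# ring by colour
for n,d,box in(('top',b,(260,305,165,205)),('scene',a,(215,255,175,215))):
    u0,u1,v0,v1=box; i=d['image'][v0:v1,u0:u1].astype(int); m=(i[...,2]>i[...,0]+5)
    v,u=np.nonzero(m); C=np.array([atz(d,x+u0,y+v0,.021)[:2] for x,y in zip(u,v)])
    A=np.c_[2*C,np.ones(len(C))]; s=np.linalg.lstsq(A,(C**2).sum(1),rcond=None)[0]; print(n,len(C),s[:2],np.sqrt(s[2]+s[:2]@s[:2]))
# weight and gauge clouds
for n,d in(('top',b),('scene',a)):
    P=cloud(d)
    m=(P[...,2]>.065)&(P[...,2]<.1)&(abs(P[...,0]-.44)<.12)&(abs(P[...,1]+.05)<.12)
    q=P[m]; print(n,'knob',m.sum(),q.mean(0),q.min(0),q.max(0))
    i=d['image'].astype(int); y=(i[...,0]>i[...,2]*2.2)&(i[...,1]>i[...,2]*1.9)&(i[...,0]>90)&(P[...,1]>.2)
    k,l,st,ce=cv2.connectedComponentsWithStats(y.astype(np.uint8))
    for j in range(1,k):
        if st[j][4]>15: q=P[l==j]; print(n,'yel',st[j],q.mean(0).round(3),q.min(0).round(3),q.max(0).round(3))
c1=cv2.resize(b['image'][165:300,75:165,::-1],None,fx=4.3,fy=4.3,interpolation=cv2.INTER_CUBIC)
c2=cv2.resize(a['image'][130:230,350:420,::-1],None,fx=5.8,fy=5.8,interpolation=cv2.INTER_CUBIC)
h=min(len(c1),len(c2)); o=np.hstack([c1[:h],c2[:h]])
o=np.clip(o.astype(float)*1.6,0,255)
print(o.shape); cv2.imwrite('pics/crop1.png',o)
```

```text
knob [ 0.4947 -0.0748  0.079 ] [ 0.4945 -0.0748  0.0811]
knob s [ 0.5077 -0.0682  0.079 ] [ 0.5054 -0.0685  0.0751]
ring [ 0.5039 -0.1762  0.021 ] [ 0.5039 -0.1762  0.0215]
ring s [ 0.5029 -0.1723  0.021 ] [ 0.5024 -0.1724  0.0202]
disc [ 0.4968 -0.0749  0.049 ] [ 0.4945 -0.0748  0.0811]
top 83 [ 0.50439525 -0.17469769] 0.04201451639961424
scene 76 [ 0.50231964 -0.17265525] 0.04212175996965576
top knob 53 [ 0.4965468  -0.07349227  0.0786327 ] [ 0.48486072 -0.08440826  0.06605606] [ 0.50730266 -0.06218552  0.08475289]
top yel [ 80 112  11   6  22] [0.755 0.488 0.002] [ 0.747  0.466 -0.007] [0.765 0.505 0.008]
top yel [ 88 264  27  17 279] [0.231 0.414 0.033] [0.204 0.37  0.02 ] [0.256 0.46  0.044]
scene knob 46 [ 0.49973035 -0.07034991  0.07711349] [ 0.48648958 -0.08379988  0.0683885 ] [ 0.51189619 -0.05802561  0.08564692]
scene yel [383 143  23  17 203] [0.234 0.414 0.032] [0.205 0.371 0.007] [0.26  0.46  0.042]
scene yel [385 171  14  19  94] [0.443 0.368 0.126] [0.424 0.353 0.097] [0.459 0.385 0.162]
scene yel [488 233  14   6  22] [0.609 0.71  0.119] [ 0.148  0.657 -0.744] [0.645 1.23  0.179]
scene yel [412 277  14  13  72] [0.755 0.49  0.002] [ 0.733  0.461 -0.005] [0.778 0.507 0.007]
(580, 793, 3)[ WARN:0@0.552] global loadsave.cpp:1063 imwrite_ Unsupported depth image for selected encoder is fallbacked to CV_8U.
```

View pics/crop1.png

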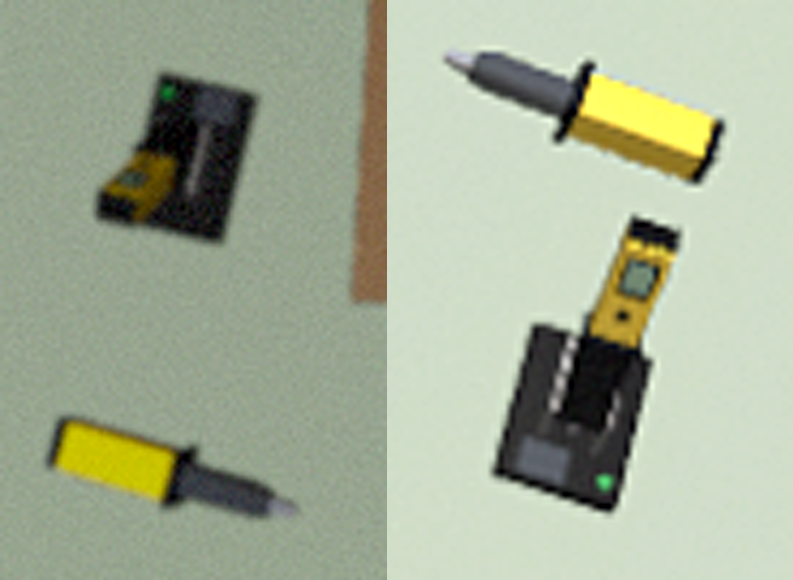

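Candidates: the yellow gauge lying on the bench at top (110,273) has a handle about 95 mm long, so it is too big. The gauge in the slanted black holder at top (118,202) / scene (392,180), with a display and a 24x30 handle, fits the description and is the one meant. Next I move above the weight for a wrist view.

```bash
cat >> h.py <<'E'
def go(p,Rt=None,s=None):
    s=s or manip.sense(); R0=R.from_quat(s['tool_rot']); d=R0.inv().apply(np.array(p)-s['tcp_pos'])
    rv=np.zeros(3) if Rt is None else (R0.inv()*Rt).as_rotvec(degrees=True)
    n=max(np.ceil(np.abs(d).max()/.05),np.ceil(np.abs(rv).max()/8.5)); print('delta tool',d.round(4),'rot',rv.round(2),'rows',n)
    return n,d,rv
def yawR(psi,tilt=None): # tool down, tool y at angle psi(deg)
    c,s_=np.cos(np.radians(psi)),np.sin(np.radians(psi)); y=np.array([c,s_,0]); z=np.array([0,0,-1.]); return R.from_matrix(np.c_[np.cross(y,z),y,z])
E
python3 - <<'E'
from h import *
d=snap('wrist'); print(np.array(d['mount']).round(3),d['fov_y'])
go([.498,-.11,.25]); print(manip.sense()['tcp_pos'])
print((R.from_quat(manip.sense()['tool_rot']).inv()*yawR(90)).as_rotvec(degrees=True))
# gauge axis from clouds
for n in('scene0','top0'):
    a=load(n);P=cloud(a);m=(P[...,2]>.1)&(P[...,2]<.2)&(P[...,0]>.38)&(P[...,0]<.52)&(P[...,1]>.3)&(P[...,1]<.44)
    q=P[m]; print(n,len(q),q.mean(0),q.min(0),q.max(0)); u,s,v=np.linalg.svd(q-q.mean(0)); print(s,v)
    m=(P[...,2]>.004)&(P[...,2]<.03)&(P[...,0]>.35)&(P[...,0]<.6)&(P[...,1]>.27)&(P[...,1]<.44); q=P[m]; print(cv2.minAreaRect(q[:,:2].astype(np.float32)))
E
```

```text
[[-0.     0.953  0.303  0.078]
 [ 1.     0.    -0.001 -0.001]
 [-0.001  0.303 -0.953 -0.156]
 [ 0.     0.     0.     1.   ]] 65.95832263365752
delta tool [-0.5077 -0.5749 -0.0316] rot [0. 0. 0.] rows 12.0
[0.19320358 0.59377332 0.21753512]
[ -0.09391422  -0.03325308 -18.03556207]
scene0 198 [0.43709679 0.36955472 0.13532181] [0.40436642 0.35171408 0.10060998] [0.46353331 0.39136928 0.16545568]
[0.30805486 0.13135842 0.07947323] [[ 0.50624942 -0.14592585 -0.84995127]
 [ 0.31501857  0.94876297  0.02474133]
 [-0.80279189  0.28027571 -0.52628006]]
((0.4760979115962982, 0.3550926446914673), (0.16944414377212524, 0.2463451772928238), 89.88795471191406)
top0 196 [0.4296532  0.36632193 0.14058035] [0.40607415 0.35058892 0.1006299 ] [0.45620676 0.38742231 0.16653606]
[0.30914471 0.13019648 0.09112564] [[-0.51808965  0.19999371  0.83161628]
 [ 0.57822174  0.79834629  0.1682344 ]
 [ 0.63027195 -0.56801911  0.52925566]]
((0.475638210773468, 0.35568222403526306), (0.16829688847064972, 0.24869781732559204), 89.63275146484375)
```

{"op": "drive_tool", "data": {"plan": [[-0.0423,-0.048,-0.003,0,0,0,1],[-0.0423,-0.048,-0.003,0,0,0,1],[-0.0423,-0.048,-0.003,0,0,0,1],[-0.0423,-0.048,-0.003,0,0,0,1],[-0.0423,-0.048,-0.003,0,0,0,1],[-0.0423,-0.048,-0.003,0,0,0,1],[-0.0423,-0.048,-0.003,0,0,0,1],[-0.0423,-0.048,-0.003,0,0,0,1],[-0.0423,-0.048,-0.003,0,0,0,1],[-0.0423,-0.048,-0.003,0,0,0,1]]}}

```text
t: 1.15
tcp_pos: [0.3918, 0.1339, 0.2419]
tool_rot: [0.157, 0.988, 0.0, 0.0]
force: [0.4, 1.2, -1.0]
finger_gap: 0.997
gripper_force: 0.0
```

{"op": "drive_tool", "data": {"plan": [[-0.0423,-0.048,0,0,0,0,1],[-0.0423,-0.048,0,0,0,0,1],[0,0,0,0,0,-6,1],[0,0,0,0,0,-6,1],[0,0,0,0,0,-6,1],[0,0,0,0,0,0,1],[0,0,0,0,0,0,1]]}}

```text
t: 1.85
tcp_pos: [0.4309, 0.044, 0.2416]
tool_rot: [0.001, 1.0, 0.0, -0.0]
force: [-0.0, 0.6, -1.0]
finger_gap: 1.0
gripper_force: 0.0
```

Run:
```python
from h import *
d=snap('wrist');save(d,'w1');s=manip.sense();print(s['tcp_pos'],R.from_quat(s['tool_rot']).as_matrix().round(3),s['q'])
```

```text
[0.43094729 0.04406243 0.24167924] [[-1.     0.002 -0.   ]
 [ 0.002  1.     0.   ]
 [ 0.     0.    -1.   ]] [-1.57229889e-01  2.34572001e-01  1.86001537e+00 -7.90494433e-06
  1.04716785e+00 -1.72577442e+00]
```

View pics/w1.png

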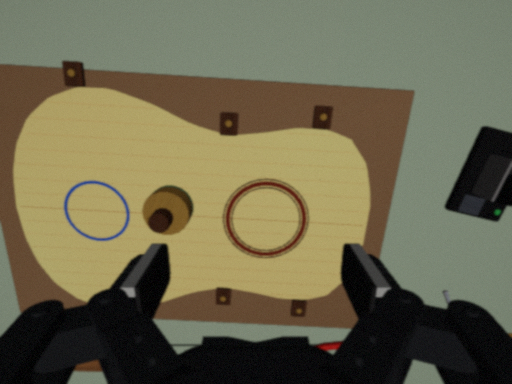

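The ring is centred at about (97,210), the knob top at (161,220) and the brass disc at (168,210). The red/brown rosette at (265,217) is not needed. The grip closing axis lies along y.

```bash
cat > ring.py <<'E'
from h import *
def ring(d,z=.021):
    P=cloud(d); i=d['image'].astype(int); m=(i[...,2]>i[...,0]*1.15)&(np.hypot(P[...,0]-.5033,P[...,1]+.1737)<.06)&(abs(P[...,2]-z)<.02)
    v,u=np.nonzero(m); C=np.array([atz(d,x,y,z)[:2] for x,y in zip(u,v)])
    for _ in range(3):
        A=np.c_[2*C,np.ones(len(C))]; s=np.linalg.lstsq(A,(C**2).sum(1),rcond=None)[0]; r=np.sqrt(s[2]+s[:2]@s[:2])
        e=abs(np.hypot(*(C-s[:2]).T)-r); C=C[e<.004]
    return s[:2],r,len(C)
E
python3 - <<'E'
from ring import *
d=load('w1');print(ring(d))
P=cloud(d)
t=P[(P[...,2]>.074)&(P[...,2]<.085)&(np.hypot(P[...,0]-.498,P[...,1]+.072)<.04)];print('knob',t.mean(0),t.min(0),t.max(0),len(t),np.median(t[:,2]))
t=P[(P[...,2]>.044)&(P[...,2]<.054)&(np.hypot(P[...,0]-.498,P[...,1]+.072)<.05)];print('disc',cv2.minEnclosingCircle(t[:,:2].astype(np.float32)))
t=P[(abs(P[...,2]-.021)<.01)&(np.hypot(P[...,0]-.5,P[...,1]+.1)<.06)];print('top z',np.median(t[:,2]))
print(atz(d,161,220,.079))
E
```

```text
(array([ 0.50347086, -0.17349472]), np.float64(0.04212146076328332), 494)
knob [ 0.49454589 -0.06948897  0.07855399] [ 0.48288997 -0.08290614  0.07429123] [ 0.50762346 -0.05734291  0.08111293] 359 0.07882230970496701
disc ((0.4956708252429962, -0.07027281075716019), 0.03009398840367794)
top z 0.021034404485612584
[ 0.49139971 -0.06649818  0.079     ]
```

{"op": "drive_tool", "data": {"plan": [[-0.0215,-0.038,0.02,0,0,0,1],[-0.0215,-0.038,0.02,0,0,0,1],[-0.0215,-0.038,0.02,0,0,0,1],[0,0,0.03,0,0,0,1],[0,0,0.03,0,0,0,1],[0,0,0,0,0,0,1],[0,0,0,0,0,0,1]]}}

```text
t: 2.6
tcp_pos: [0.4953, -0.0698, 0.1217]
tool_rot: [0.0, 1.0, 0.0, -0.001]
force: [0.8, 0.4, 0.5]
finger_gap: 1.004
gripper_force: 0.0
```

Run:
```python
from ring import *
d=snap('wrist');save(d,'w2');print(manip.sense()['tcp_pos']);
P=cloud(d)
t=P[(P[...,2]>.074)&(P[...,2]<.085)&(np.hypot(P[...,0]-.4955,P[...,1]+.07)<.025)];print('knob',t.mean(0),t.min(0),t.max(0),len(t),np.median(t[:,2]))
t=P[(P[...,2]>.044)&(P[...,2]<.054)&(np.hypot(P[...,0]-.4955,P[...,1]+.07)<.035)];print('disc',cv2.minEnclosingCircle(t[:,:2].astype(np.float32)),len(t))
go([.4955,-.0702,.067])
```

```text
[ 0.49615373 -0.070004    0.12259985]
knob [ 0.49454195 -0.07076596  0.07861648] [ 0.48290821 -0.08356639  0.07405937] [ 0.50791228 -0.05870362  0.08097964] 925 0.0787707351428098
disc ((0.49561700224876404, -0.07057105004787445), 0.03003101237118244) 2838
delta tool [ 0.0007 -0.0002  0.0556] rot [0. 0. 0.] rows 2.0
```

{"op": "drive_tool", "data": {"plan": [[0,0,0.02,0,0,0,1],[0,0,0.02,0,0,0,1],[0,0,0.015,0,0,0,1],[0,0,0,0,0,0,1],[0,0,0,0,0,0,-1],[0,0,0,0,0,0,-1],[0,0,0,0,0,0,-1],[0,0,0,0,0,0,-1],[0,0,0,0,0,0,-1],[0,0,0,0,0,0,-1]], "newtons": 30}}

```text
t: 3.65
tcp_pos: [0.4956, -0.0701, 0.0669]
tool_rot: [0.0, 1.0, -0.0, 0.0]
force: [0.3, -0.6, -1.0]
finger_gap: 0.004
gripper_force: 0.0
```

{"op": "drive_tool", "data": {"plan": [[0,0,0,0,0,0,-1],[0,0,0,0,0,0,-1],[0,0,0,0,0,0,-1]]}}

```text
t: 3.95
tcp_pos: [0.4955, -0.0701, 0.0667]
tool_rot: [0.0, 1.0, 0.0, -0.0]
force: [-0.6, -0.5, -0.8]
finger_gap: -0.003
gripper_force: 0.0
```

Run:
```python
from ring import *
s=manip.sense();print(s['tcp_pos'],s['force'],s['finger_gap'])
d=snap('wrist');print(ring(d));go([.5035,-.1735,.067])
```

```text
[ 0.49546207 -0.07011828  0.06666544] [-0.63526922 -0.45031105 -0.76401687] -0.0025343966631168344
(array([ 0.50344645, -0.17349499]), np.float64(0.04216763466948779), 1789)
delta tool [-0.0081 -0.1034 -0.0003] rot [0. 0. 0.] rows 3.0
```

The fingers closed fully without holding anything, so I look.

Run:
```python
from ring import *
d=snap('wrist');save(d,'w3');a=snap('scene');save(a,'s3')
crop=cv2.resize(a['image'][140:250,190:350],(512,352),interpolation=cv2.INTER_CUBIC)
o=np.vstack([cv2.resize(d['image'],(400,300)),cv2.resize(a['image'][160:240,210:317],(400,300),interpolation=cv2.INTER_CUBIC)]);cv2.imwrite('pics/c3.png',o[:,:,::-1])
P=cloud(d)
t=P[(P[...,2]>.044)&(P[...,2]<.054)&(np.hypot(P[...,0]-.4955,P[...,1]+.07)<.05)];print('disc',cv2.minEnclosingCircle(t[:,:2].astype(np.float32)),len(t))
```

```text
disc ((0.4953468143939972, -0.07069945335388184), 0.029893092811107635) 4104
```

View pics/c3.png

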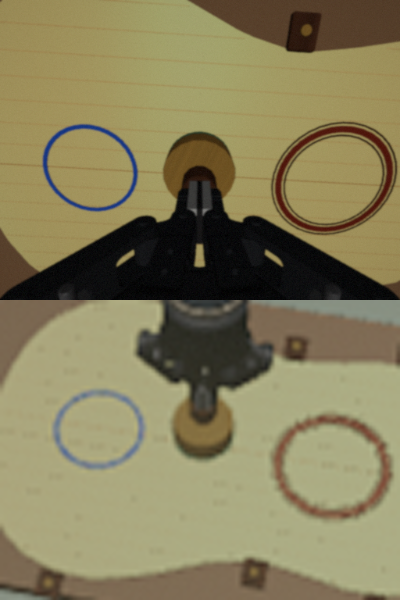

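Run:
```python
from ring import *
d=load('w3');a=load('s3')
P=cloud(d)
print('tcp in wrist',proj(d,[.4955,-.0701,.0667])*400/512,proj(d,[.4955,-.0701,.053])*400/512)
print('tcp in scene',proj(a,[.4955,-.0701,.0667]),(proj(a,[.4955,-.0701,.053])-[210,160])*3.75)
for v in range(140,290,8): print(v,[tuple((P[v,u]*1000).round().astype(int)) for u in (250,256)],d['image'][v,253])
c=cv2.resize(d['image'][160:310,180:330,::-1],None,fx=4,fy=4,interpolation=cv2.INTER_CUBIC); cv2.imwrite('pics/c4.png',np.clip(c*1.8,0,255).astype(np.uint8))
```

```text
tcp in wrist [200.04475348 184.29632629] [199.98067206 176.54370917]
tcp in scene [263.86691865 188.82389   ] [201.90138995 115.49432544]
140 [(np.int64(446), np.int64(-74), np.int64(22)), (np.int64(447), np.int64(-70), np.int64(21))] [165 162 108]
148 [(np.int64(452), np.int64(-74), np.int64(20)), (np.int64(452), np.int64(-70), np.int64(20))] [163 161 104]
156 [(np.int64(457), np.int64(-74), np.int64(22)), (np.int64(457), np.int64(-70), np.int64(22))] [165 160 106]
164 [(np.int64(463), np.int64(-74), np.int64(20)), (np.int64(463), np.int64(-70), np.int64(21))] [166 161 108]
172 [(np.int64(466), np.int64(-74), np.int64(32)), (np.int64(466), np.int64(-70), np.int64(31))] [59 43 18]
180 [(np.int64(467), np.int64(-74), np.int64(49)), (np.int64(467), np.int64(-70), np.int64(49))] [98 71 27]
188 [(np.int64(472), np.int64(-74), np.int64(49)), (np.int64(472), np.int64(-70), np.int64(49))] [107  78  33]
196 [(np.int64(477), np.int64(-74), np.int64(49)), (np.int64(477), np.int64(-70), np.int64(50))] [108  80  32]
204 [(np.int64(483), np.int64(-74), np.int64(48)), (np.int64(482), np.int64(-70)
[... 420 characters left out ...]
, np.int64(-70), np.int64(90))] [21 20 19]
244 [(np.int64(484), np.int64(-73), np.int64(97)), (np.int64(485), np.int64(-70), np.int64(97))] [19 18 18]
252 [(np.int64(484), np.int64(-73), np.int64(105)), (np.int64(484), np.int64(-70), np.int64(105))] [11 13 14]
260 [(np.int64(485), np.int64(-73), np.int64(111)), (np.int64(484), np.int64(-70), np.int64(112))] [14 14 14]
268 [(np.int64(485), np.int64(-73), np.int64(117)), (np.int64(485), np.int64(-70), np.int64(117))] [23 22 24]
276 [(np.int64(484), np.int64(-73), np.int64(124)), (np.int64(489), np.int64(-70), np.int64(116))] [20 21 23]
284 [(np.int64(486), np.int64(-73), np.int64(127)), (np.int64(493), np.int64(-70), np.int64(117))] [21 21 22]
```

View pics/c4.png

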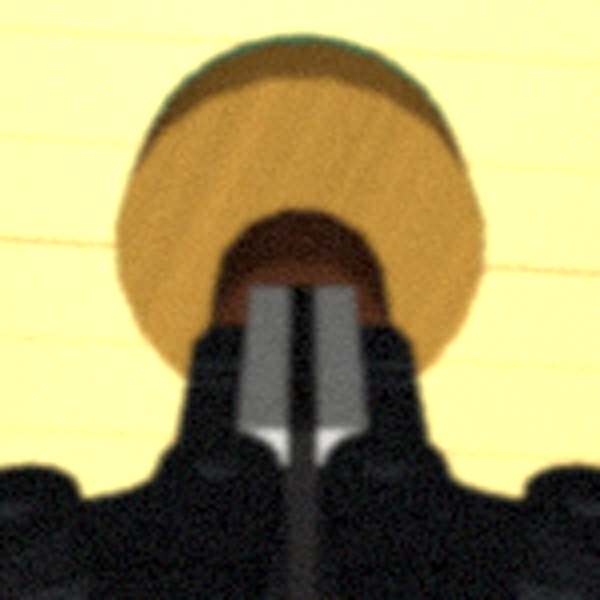

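The shut fingertips sit just above the knob top, at z about 0.082, although the TCP reads 0.067. They are about 15 mm behind the TCP, not ahead of it. I check this in free air, shut and open.

{"op": "drive_tool", "data": {"plan": [[0,0,-0.03,0,0,0,-1],[0,0,-0.03,0,0,0,-1],[0,0,0,0,0,0,-1],[0,0,0,0,0,0,-1]]}}

```text
t: 4.5
tcp_pos: [0.4958, -0.0702, 0.1272]
tool_rot: [0.0, 1.0, -0.0, 0.001]
force: [0.5, 0.4, -0.1]
finger_gap: 0.004
gripper_force: 0.0
```

Run:
```python
from ring import *
d=snap('wrist');save(d,'w5');s=manip.sense();print(s['tcp_pos'],s['finger_gap'])
def fing(d,tcp):
    P=cloud(d)-tcp; m=(P[...,2]>-.05)&(P[...,2]<.1)&(abs(P[...,1])<.07)&(abs(P[...,0])<.04)&(d['z_map']>.05)
    # columns per y: lowest finger point
    q=P[m]
    for y in np.arange(-.06,.061,.01):
        k=q[abs(q[:,1]-y)<.005]; print(round(y,3), len(k), (np.percentile(k[:,2],1).round(4),k[k[:,2].argmin()].round(3)) if len(k) else '')
fing(d,s['tcp_pos'])
print('open w1'); fing(load('w1'),np.array([.43095,.04406,.24168]))
```

```text
[ 0.49507252 -0.06995254  0.12645957] 0.0019276320022869008
-0.06 377 (np.float64(0.0914), array([-0.01 , -0.056,  0.089]))
-0.05 1748 (np.float64(0.0804), array([-0.011, -0.046,  0.078]))
-0.04 4044 (np.float64(0.0684), array([-0.011, -0.035,  0.065]))
-0.03 2909 (np.float64(0.0606), array([-0.011, -0.03 ,  0.058]))
-0.02 1773 (np.float64(0.056), array([-0.006, -0.016,  0.054]))
-0.01 3883 (np.float64(-0.0484), array([-0.006, -0.011, -0.05 ]))
0.0 4529 (np.float64(-0.0484), array([-0.012, -0.003, -0.05 ]))
0.01 3480 (np.float64(-0.0485), array([-0.002,  0.012, -0.05 ]))
0.02 1775 (np.float64(0.0563), array([-0.006,  0.016,  0.053]))
0.03 3248 (np.float64(0.0618), array([-0.011,  0.026,  0.058]))
0.04 3682 (np.float64(0.0697), array([0.009, 0.035, 0.067]))
0.05 1561 (np.float64(0.0819), array([-0.011,  0.045,  0.079]))
0.06 213 (np.float64(0.0928), array([-0.011,  0.056,  0.092]))
open w1
-0.06 4159 (np.float64(0.0443), array([-0.007, -0.055,  0.034]))
-0.05 2394 (np.float64(0.0327), array([-0.011, -0.05 ,  0.03 ]))
-0.04 3026 (np.float64(0.0274), array([-0.003, -0.043,  0.026]))
-0.03 1539 (np.float64(0.0843), array([-0.017, -0.033,  0.083]))
-0.02 766 (np.float64(0.0862), array([-0.01 , -0.016,  0.085]))
-0.01 1548 (np.float64(0.0856), array([-0.009, -0.009,  0.084]))
0.0 1422 (np.float64(0.0868), array([-0.009,  0.005,  0.086]))
0.01 1527 (np.float64(0.0855), array([-0.009,  0.012,  0.085]))
0.02 746 (np.float64(0.0894), array([-0.01 ,  0.015,  0.088]))
0.03 1567 (np.float64(0.0842), array([-0.016,  0.033,  0.083]))
0.04 3142 (np.float64(0.0276), array([0.005, 0.043, 0.026]))
0.05 2409 (np.float64(0.0329), array([-0.011,  0.046,  0.03 ]))
0.06 4352 (np.float64(0.0566), array([-0.007,  0.055,  0.036]))
```

The fingertips really are 14 mm behind the reported TCP when shut, and 27 mm behind it when open. I therefore go 28 mm lower: TCP z = 0.039.

{"op": "drive_tool", "data": {"plan": [[0,0,0,0,0,0,1],[0,0,0,0,0,0,1],[0,0,0,0,0,0,1],[0,0,0,0,0,0,1],[0,0,0,0,0,0,1],[0,0,0,0,0,0,1],[0,0,0.03,0,0,0,1],[0,0,0.03,0,0,0,1],[0,0,0.017,0,0,0,1],[0,0,0.01,0,0,0,1]]}}

```text
t: 5.55
tcp_pos: [0.4948, -0.0699, 0.0383]
tool_rot: [0.0, 1.0, 0.0, -0.001]
force: [-0.5, -0.3, -0.2]
finger_gap: 1.006
gripper_force: 0.0
```

{"op": "drive_tool", "data": {"plan": [[0,0,0,0,0,0,1],[0,0,0,0,0,0,-1],[0,0,0,0,0,0,-1],[0,0,0,0,0,0,-1],[0,0,0,0,0,0,-1],[0,0,0,0,0,0,-1],[0,0,0,0,0,0,-1]]}}

```text
t: 6.25
tcp_pos: [0.4959, -0.0704, 0.0405]
tool_rot: [0.0, 1.0, -0.0, 0.001]
force: [-0.7, -0.2, 6.2]
finger_gap: 0.296
gripper_force: 29.4
```

Run:
```python
from ring import *
s=manip.sense();print(s['tcp_pos'],s['force'],s['finger_gap'],s['gripper_force'])
d=snap('wrist');P=cloud(d)
print(ring(d))
t=P[(P[...,2]>.045)&(P[...,2]<.0515)&(np.hypot(P[...,0]-.4955,P[...,1]+.07)<.05)&(d['image'][...,0]>d['image'][...,2]*1.8)];print('disc',cv2.minEnclosingCircle(t[:,:2].astype(np.float32)),len(t))
go([.5035,-.1735,.039])
```

```text
[ 0.49594026 -0.07039455  0.04048918] [-0.72583433 -0.18045498  6.19134268] 0.2955601696418542 29.350198209285736
(array([ 0.50340191, -0.17354398]), np.float64(0.04215907586408707), 2255)
disc ((0.4953601658344269, -0.07080815732479095), 0.02980782836675644) 3770
delta tool [-0.0076 -0.1031  0.0016] rot [0. 0. 0.] rows 3.0
```

{"op": "drive_tool", "data": {"plan": [[0,0,-0.001,0,0,0,-1],[-0.0008,-0.011,0,0,0,0,-1],[-0.0008,-0.011,0,0,0,0,-1],[-0.0008,-0.011,0,0,0,0,-1],[-0.0008,-0.011,0,0,0,0,-1],[-0.0008,-0.011,0,0,0,0,-1],[-0.0008,-0.011,0,0,0,0,-1],[-0.0008,-0.011,0,0,0,0,-1],[-0.0008,-0.011,0,0,0,0,-1],[0,0,0,0,0,0,-1]]}}

```text
t: 7.3
tcp_pos: [0.5029, -0.1607, 0.0406]
tool_rot: [0.001, 1.0, -0.001, 0.001]
force: [0.6, 0.5, -3.7]
finger_gap: 0.296
gripper_force: 29.9
```

Run:
```python
from ring import *
s=manip.sense();print(s['tcp_pos'],s['force'],s['finger_gap'],s['gripper_force'])
d=snap('wrist');P=cloud(d);c=s['tcp_pos']
t=P[(P[...,2]>.04)&(P[...,2]<.055)&(np.hypot(P[...,0]-c[0],P[...,1]-c[1])<.05)&(d['image'][...,0]>d['image'][...,2]*1.8)];print('disc',cv2.minEnclosingCircle(t[:,:2].astype(np.float32)),len(t),np.median(t[:,2]))
go([.5035,-.1735,s['tcp_pos'][2]])
```

```text
[ 0.50289404 -0.16074863  0.04062043] [ 0.63877676  0.46555259 -3.68505856] 0.2960311264284032 29.90862876176834
disc ((0.5022213459014893, -0.16098149120807648), 0.029917053878307343) 3992 0.048960902407607476
delta tool [-0.0009 -0.0136 -0.    ] rot [0. 0. 0.] rows 1.0
```

{"op": "drive_tool", "data": {"plan": [[-0.0005,-0.005,0.0005,0,0,0,-1],[-0.0005,-0.005,0,0,0,0,-1],[0,-0.0027,0,0,0,0,-1],[0,0,0,0,0,0,-1],[0,0,0,0,0,0,-1]]}}

```text
t: 7.85
tcp_pos: [0.5027, -0.1708, 0.0405]
tool_rot: [0.0, 1.0, -0.0, -0.0]
force: [0.6, 2.8, 4.4]
finger_gap: 0.293
gripper_force: 30.7
```

Run:
```python
from ring import *
s=manip.sense();print(s['tcp_pos'],s['force'],s['finger_gap'],s['gripper_force'])
d=snap('wrist');P=cloud(d);c=s['tcp_pos']; print(ring(d))
t=P[(P[...,2]>.04)&(P[...,2]<.055)&(np.hypot(P[...,0]-c[0],P[...,1]-c[1])<.05)&(d['image'][...,0]>d['image'][...,2]*1.8)];print('disc',cv2.minEnclosingCircle(t[:,:2].astype(np.float32)),len(t),np.median(t[:,2]))
```

```text
[ 0.50274983 -0.17078616  0.04050872] [0.60381472 2.82490982 4.35007725] 0.2931847395242511 30.741452872753143
(array([ 0.5034349 , -0.17333479]), np.float64(0.04218162150850319), 1673)
disc ((0.5019771456718445, -0.17082098126411438), 0.02984360046684742) 3992 0.04888652657566145
```

{"op": "drive_tool", "data": {"plan": [[-0.001,-0.002,-0.0005,0,0,0,-1],[0,0,0,0,0,0,1],[0,0,0,0,0,0,1],[0,0,0,0,0,0,1],[0,0,0,0,0,0,1],[0,0,0,0,0,0,1],[0,0,-0.03,0,0,0,1],[0,0,-0.05,0,0,0,1],[0,0,-0.05,0,0,0,1],[0,0.03,-0.05,0,0,0,1]]}}

```text
t: 8.9
tcp_pos: [0.5052, -0.1496, 0.2163]
tool_rot: [0.002, 1.0, -0.001, 0.002]
force: [0.6, 0.2, -0.7]
finger_gap: 0.997
gripper_force: 0.0
```

{"op": "drive_tool", "data": {"plan": [[0.03,0.05,0,0,0,0,1],[0.03,0.05,0,0,0,0,1],[0,0,0,0,0,0,1],[0,0,0,0,0,0,1]]}}

```text
t: 9.3
tcp_pos: [0.4521, -0.0605, 0.214]
tool_rot: [-0.001, 1.0, -0.0, 0.0]
force: [0.3, -0.6, 0.6]
finger_gap: 1.002
gripper_force: 0.0
```

Run:
```python
from ring import *
s=manip.sense();print(s['tcp_pos'],s['force'],s['finger_gap'])
d=snap('wrist');save(d,'w6');b=snap('top');save(b,'top6');a=snap('scene');save(a,'scene6');P=cloud(d); print(ring(d))
for n,d in(('w',d),('t',b),('s',a)):
    P=cloud(d)
    t=P[(P[...,2]>.04)&(P[...,2]<.055)&(np.hypot(P[...,0]-.503,P[...,1]+.173)<.05)&(d['image'][...,0]>d['image'][...,2]*1.8)];print('disc',cv2.minEnclosingCircle(t[:,:2].astype(np.float32)),len(t))
    i=d['image'].astype(int); m=(i[...,0]>i[...,1]*1.8)&(i[...,0]>60)&(np.hypot(P[...,0]-.495,P[...,1]+.07)<.03)
    v,u=np.nonzero(m); print('dot',len(u),u.mean(),v.mean(),atz(d,u.mean(),v.mean(),.021))
```

```text
[ 0.45207835 -0.06053591  0.21395453] [ 0.34763827 -0.64038071  0.60659819] 1.0021289534994666
(array([ 0.50345381, -0.17333471]), np.float64(0.042098758255700974), 467)
disc ((0.5027211904525757, -0.17236608266830444), 0.029893936589360237) 1422
dot 77 252.83116883116884 197.80519480519482 [ 0.49630946 -0.06387604  0.021     ]
disc ((0.5048611164093018, -0.17655129730701447), 0.029945962131023407) 179
dot 0 nan nan [nan nan nan]
disc ((0.5059389472007751, -0.17208363115787506), 0.03007185086607933) 132
dot 6 266.0 195.5 [ 0.49538926 -0.06189865  0.021     ]<stdin>:8: RuntimeWarning: Mean of empty slice.
  ret = ret.dtype.type(ret / rcount)
```

View pics/w6.png

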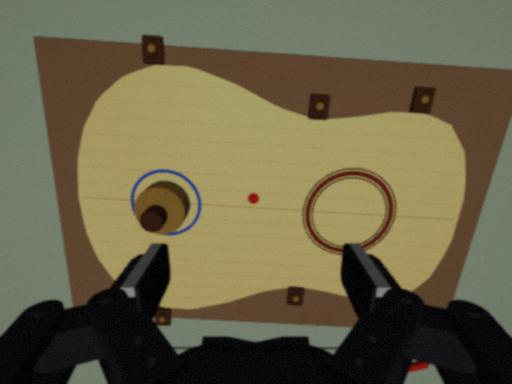

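The weight stands in the ring, about 1 mm off, and the red dot shows at (253,198) → world (0.4963, -0.0639). Next I go to a tilted viewing pose before the gauge.

```bash
cat >> h.py <<'E'
def axR(z,az): # tool z=-gauge axis, y ~ azimuth az(deg)
    zt=-np.array(z)/np.linalg.norm(z); y=np.array([np.cos(np.radians(az)),np.sin(np.radians(az)),0]); y-=zt*(y@zt); y/=np.linalg.norm(y); return R.from_matrix(np.c_[np.cross(y,zt),y,zt])
E
python3 - <<'E'
from h import *
for n in('top6','scene6'):
    P=cloud(load(n)); m=(P[...,2]>.006)&(P[...,2]<.016)&(P[...,0]>.38)&(P[...,0]<.55)&(P[...,1]>.28)&(P[...,1]<.44); i=load(n)['image'].max(-1)<70
    q=P[m&i]; print(n,len(q),cv2.minAreaRect(q[:,:2].astype(np.float32)))
az=168;A=np.array([np.sin(np.radians(25))*np.cos(np.radians(az)),np.sin(np.radians(25))*np.sin(np.radians(az)),np.cos(np.radians(25))])
T=axR(A,78); n,d,rv=go([.384,.377,.22],T)
# translation first (all in current frame), then rotation
print('rot/3',rv/4)
E
```

```text
top6 425 ((0.4586332440376282, 0.3610018789768219), (0.07849320024251938, 0.11768493056297302), 76.68701171875)
scene6 304 ((0.4596429765224457, 0.36474692821502686), (0.07774559408426285, 0.12092459946870804), 75.06260681152344)
delta tool [ 0.0704  0.4393 -0.0067] rot [  2.56 -24.82  11.74] rows 9.0
rot/3 [ 0.64076937 -6.20551459  2.93396006]
```

{"op": "drive_tool", "data": {"plan": [[0.007,0.044,-0.003,0,0,0,1],[0.007,0.044,-0.003,0,0,0,1],[0.007,0.044,0,0,0,0,1],[0.007,0.044,0,0,0,0,1],[0.007,0.044,0,0,0,0,1],[0.007,0.044,0,0,0,0,1],[0.007,0.044,0,0,0,0,1],[0.007,0.044,0,0,0,0,1],[0.007,0.044,0,0,0,0,1],[0.007,0.044,0,0,0,0,1]]}}

```text
t: 10.45
tcp_pos: [0.3839, 0.3805, 0.2192]
tool_rot: [0.001, 1.0, -0.0, 0.0]
force: [-0.1, 0.5, 1.1]
finger_gap: 0.996
gripper_force: 0.0
```

{"op": "drive_tool", "data": {"plan": [[0,0,0,0.8,-6.2,3.4,1],[0,0,0,0.8,-6.2,3.4,1],[0,0,0,0.8,-6.2,3.4,1],[0,0,0,0.8,-6.2,3.4,1],[0,0,0,0,0,0,1],[0,0,0,0,0,0,1]]}}

```text
t: 11.05
tcp_pos: [0.3835, 0.3788, 0.2191]
tool_rot: [0.114, 0.971, -0.028, 0.208]
force: [-0.6, 0.5, 0.3]
finger_gap: 1.004
gripper_force: 0.0
```

Run:
```python
from h import *
s=manip.sense();print(s['tcp_pos'],R.from_quat(s['tool_rot']).as_matrix().round(3),s['q'].round(2))
d=snap('wrist');save(d,'w7')
cv2.imwrite('pics/w7.png',np.clip(d['image'][:,:,::-1]*1.5,0,255).astype(np.uint8))
```

```text
[0.38347065 0.37881148 0.219083  ] [[-0.888  0.233  0.397]
 [ 0.21   0.972 -0.102]
 [-0.41  -0.007 -0.912]] [ 0.77  0.38  1.8  -0.51  0.8  -0.23]
```

View pics/w7.png

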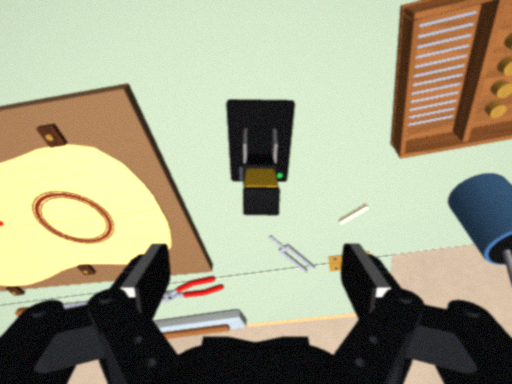

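The black end cap of the gauge is at (262,200), spanning columns 244–279 and rows 187–214, and its yellow underside at (261,178). I fit planes to these from the depth.

Run:
```python
from h import *
d=load('w7');P=cloud(d); s=manip.sense()
def plane(q):
    c=np.median(q,0)
    for _ in range(3):
        c=q.mean(0);v=np.linalg.svd(q-c)[2][2];q=q[abs((q-c)@v)<.003]
    return c,v*np.sign(v@[-.4,.1,.9]),len(q)
print('cap',plane(P[191:211,248:276].reshape(-1,3)))
f=P[170:185,249:274].reshape(-1,3); print('face',plane(f))
# cap extent in tool coordinates
T=R.from_quat(s['tool_rot'])
q=P[150:220,235:290].reshape(-1,3); t=T.inv().apply(q-s['tcp_pos'])
k=(q[:,2]>.10)
tt=t[k]; zmin=np.percentile(tt[:,2],3); print('zmin',zmin)
cap=tt[tt[:,2]<zmin+.005]; print('cap tool',cap.min(0),cap.max(0),cap.mean(0),len(cap),cv2.minAreaRect(cap[:,:2].astype(np.float32)))
for z0 in np.arange(zmin,zmin+.09,.01):
    h=tt[(tt[:,2]>=z0)&(tt[:,2]<z0+.01)]
    if len(h): print(round(z0,3),len(h),'x',h[:,0].min().round(4),h[:,0].max().round(4),'y',h[:,1].min().round(4),h[:,1].max().round(4))
# cross check with scene/top
b=load('top6')
for v in range(195,216,3): print(v,P[0,0] is None,[ (cloud(b)[v,u]*1000).round().tolist() for u in (110,118)])
```

```text
cap (array([0.41515032, 0.37547704, 0.15699456]), array([-0.3807455 ,  0.10868488,  0.91827036]), 224)
face (array([0.42015419, 0.37427872, 0.12048118]), array([ 0.87949642, -0.21855353,  0.42275336]), 374)
zmin 0.06859477391378954
cap tool [-0.01475649 -0.01069943 -0.15562545] [0.07827719 0.01933576 0.07348615] [-0.00175445  0.0040524   0.06727264] 1039 ((0.03168949857354164, 0.004813306964933872), (0.09299401193857193, 0.029822727665305138), 0.8646805286407471)
0.069 1047 x -0.0148 0.0085 y -0.0107 0.0193
0.079 115 x 0.005 0.0086 y -0.0102 0.0194
0.089 97 x 0.005 0.0082 y -0.0105 0.0184
0.099 90 x 0.0056 0.0083 y -0.0098 0.0191
0.109 70 x 0.0048 0.0082 y -0.0103 0.0191
0.119 66 x 0.0064 0.0079 y -0.0096 0.0186
195 False [[477.0, 374.0, 66.0], [477.0, 351.0, 57.0]]
198 False [[466.0, 367.0, 90.0], [467.0, 347.0, 72.0]]
201 False [[456.0, 364.0, 102.0], [457.0, 347.0, 69.0]]
204 False [[446.0, 360.0, 114.0], [448.0, 350.0, 61.0]]
207 False [[437.0, 355.0, 129.0], [440.0, 363.0, 15.0]]
210 False [[427.0, 355.0, 130.0], [429.0, 353.0, 49.0]]
213 False [[421.0, 390.0, 13.0], [421.0, 364.0, 10.0]]
```

{"op": "drive_tool", "data": {"plan": [[-0.003,0.004,0,0,0,0,1],[0,0,0.033,0,0,0,1],[0,0,0.033,0,0,0,1],[0,0,0.033,0,0,0,1],[0,0,0.033,0,0,0,1],[0,0,0,0,0,0,1],[0,0,0,0,0,0,1]]}}

```text
t: 11.8
tcp_pos: [0.4401, 0.3677, 0.1004]
tool_rot: [0.116, 0.971, -0.028, 0.208]
force: [0.1, 0.0, 0.4]
finger_gap: 1.0
gripper_force: 0.0
```

{"op": "drive_tool", "data": {"plan": [[0,0,0,0,0,0,-1],[0,0,0,0,0,0,-1],[0,0,0,0,0,0,-1],[0,0,0,0,0,0,-1],[0,0,0,0,0,0,-1],[0,0,0,0,0,0,-1]], "newtons": 50}}

```text
t: 12.4
tcp_pos: [0.4389, 0.3688, 0.1015]
tool_rot: [0.115, 0.971, -0.027, 0.209]
force: [-2.5, 0.7, 6.7]
finger_gap: 0.341
gripper_force: 49.8
```

Run:
```python
from h import *
s=manip.sense();print(s['tcp_pos'],R.from_quat(s['tool_rot']).as_matrix().round(3),s['finger_gap'],s['gripper_force'],s['force'])
```

```text
[0.4389238  0.36877855 0.10152419] [[-0.886  0.234  0.4  ]
 [ 0.211  0.972 -0.101]
 [-0.412 -0.005 -0.911]] 0.3410349335607372 49.83194947242737 [-2.50642883  0.71674111  6.73415013]
```

{"op": "drive_tool", "data": {"plan": [[0,0,-0.01,0,0,0,-1],[0,0,-0.01,0,0,0,-1],[0,0,-0.01,0,0,0,-1],[0,0,-0.015,0,0,0,-1],[0,0,-0.015,0,0,0,-1],[0,0,-0.015,0,0,0,-1],[0,0,-0.015,0,0,0,-1],[0,0,-0.02,0,0,0,-1],[0,0,-0.02,0,0,0,-1],[0,0,0,0,0,0,-1]]}}

```text
t: 13.4
tcp_pos: [0.3871, 0.383, 0.2221]
tool_rot: [0.115, 0.971, -0.025, 0.21]
force: [0.2, 0.0, -1.7]
finger_gap: 0.347
gripper_force: 49.6
```

{"op": "drive_tool", "data": {"plan": [[0,0,0,0,0,0,-1],[0,0,0,0,0,0,-1]]}}

```text
t: 13.6
tcp_pos: [0.3868, 0.3809, 0.2182]
tool_rot: [0.115, 0.971, -0.028, 0.208]
force: [-0.4, 0.3, -1.4]
finger_gap: 0.348
gripper_force: 49.6
```

Run:
```python
from h import *
s=manip.sense();print(s['tcp_pos'],s['finger_gap'],s['gripper_force'],s['force'])
T=axR([0,0,1],80); go([.4,.2,.25],T)
```

```text
[0.38678782 0.38094464 0.2181834 ] 0.34753145775690053 49.61473345756531 [-0.39163613  0.27226531 -1.40378892]
delta tool [-0.0631 -0.173  -0.0051] rot [-1.17 24.22 -3.46] rows 4.0
```

{"op": "drive_tool", "data": {"plan": [[0,0,0,-0.3,6.1,-0.9,-1],[0,0,0,-0.3,6.1,-0.9,-1],[0,0,0,-0.3,6.1,-0.9,-1],[0,0,0,-0.3,6.1,-0.9,-1],[0,0,0,0,0,0,-1]]}}

```text
t: 14.1
tcp_pos: [0.3907, 0.3806, 0.218]
tool_rot: [0.088, 0.996, 0.001, -0.001]
force: [0.4, 0.0, -1.3]
finger_gap: 0.348
gripper_force: 49.6
```

Run:
```python
from h import *
s=manip.sense();print(s['tcp_pos'],R.from_quat(s['tool_rot']).as_matrix().round(3),s['finger_gap'])
n,d,rv=go([.4963,-.0639,.19],axR([0,0,1],80)); print(d/11)
```

```text
[0.3907125  0.38055005 0.21796051] [[-0.984  0.175 -0.001]
 [ 0.175  0.984  0.001]
 [ 0.001  0.001 -1.   ]] 0.3482819482768931
delta tool [-0.1819 -0.4191  0.0272] rot [ 0.07 -0.07 -0.1 ] rows 9.0
[-0.01654087 -0.03809733  0.00247395]
```

{"op": "drive_tool", "data": {"plan": [[-0.0165,-0.038,0,0,0,0,-1],[-0.0165,-0.038,0,0,0,0,-1],[-0.0165,-0.038,0,0,0,0,-1],[-0.0165,-0.038,0,0,0,0,-1],[-0.0165,-0.038,0,0,0,0,-1],[-0.0165,-0.038,0,0,0,0,-1],[-0.0165,-0.038,0,0,0,0,-1],[-0.0165,-0.038,0,0,0,0,-1],[-0.0165,-0.038,0,0,0,0,-1],[-0.0165,-0.038,0,0,0,0,-1]]}}

```text
t: 15.1
tcp_pos: [0.4837, -0.0224, 0.2172]
tool_rot: [0.086, 0.996, -0.0, -0.002]
force: [0.3, 0.2, -1.4]
finger_gap: 0.343
gripper_force: 50.1
```

{"op": "drive_tool", "data": {"plan": [[-0.0165,-0.038,0.01,0,0,0,-1],[0,0,0.015,0,0,0,-1],[0,0,0.015,0,0,0,-1],[0,0,0,0,0,0,-1],[0,0,0,0,0,0,-1]]}}

```text
t: 15.6
tcp_pos: [0.4936, -0.0608, 0.1774]
tool_rot: [0.086, 0.996, 0.0, -0.002]
force: [0.3, -0.7, -0.4]
finger_gap: 0.346
gripper_force: 50.1
```

Run:
```python
from h import *
s=manip.sense();print(s['tcp_pos'],s['finger_gap'],s['force'])
d=snap('wrist');save(d,'w8');a=snap('scene');save(a,'scene8')
w=d['image'][90:310,150:360];c=a['image'][150:220,230:300]
o=np.hstack([cv2.resize(w,(400,420)),cv2.resize(c,(400,420),interpolation=cv2.INTER_CUBIC)])[:,:,::-1];cv2.imwrite('pics/c8.png',np.clip(o*1.4,0,255).astype(np.uint8))
```

```text
[ 0.49357519 -0.06081524  0.17739323] 0.3462785617169541 [ 0.31452022 -0.69542868 -0.39613606]
```

View pics/c8.png

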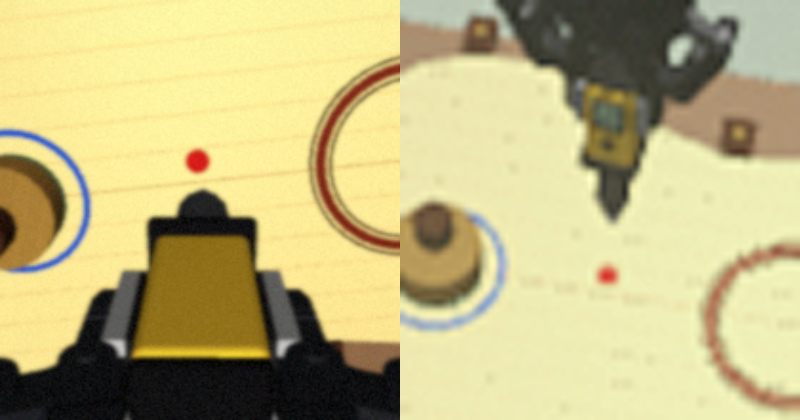

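The wrist crop shows the gauge held with its barrel end below and the red dot just beyond it. The scene crop shows the barrel tip above the dot. I measure the held gauge's pose in tool axes.

Run:
```python
from h import *
d=load('w8');P=cloud(d);s=manip.sense();T=R.from_quat(s['tool_rot'])
t=T.inv().apply(P.reshape(-1,3)-s['tcp_pos']).reshape(384,512,3); i=d['image'].astype(int)
y=(i[...,0]>i[...,2]*2)&(abs(t[...,1])<.03)&(abs(t[...,0])<.04)&(t[...,2]<.03)
q=t[y]; c=q.mean(0); v=np.linalg.svd(q-c)[2][2]; q=q[abs((q-c)@v)<.003]; c=q.mean(0); v=np.linalg.svd(q-c)[2][2]
v*=np.sign(v[0]); print('yellow',len(q),c.round(4),'normal tool',v.round(4),q[:,2].min(),q[:,2].max())
zs=[];e=[]
for z0 in np.arange(-.05,.005,.005):
    h=q[abs(q[:,2]-z0)<.0025]
    if len(h)>10: zs.append(z0);e.append((h[:,1].min(),h[:,1].max())); 
e=np.array(e);print(np.c_[zs,e,e.mean(1)].round(4)); print('y slope',np.polyfit(zs,e.mean(1),1))
b=(abs(t[...,1])<.03)&(abs(t[...,0])<.03)&(t[...,2]>-.02)&(t[...,2]<.1)&~y
for z0 in np.arange(0,.09,.005):
    h=t[b&(abs(t[...,2]-z0)<.0025)]
    if len(h): print(round(z0,3),len(h),'x',h[:,0].min().round(4),h[:,0].max().round(4),'y',h[:,1].min().round(4),h[:,1].max().round(4))
# scene view
a=load('scene8')
print('dot scene8 expected',proj(a,[.4963,-.0639,.021]))
```

```text
yellow 4248 [ 0.011  -0.0004 -0.0306] normal tool [ 1.     -0.0047  0.0079] -0.10115715353868893 0.016138950204596825
[[-0.05   -0.0157  0.0145 -0.0006]
 [-0.045  -0.0157  0.0143 -0.0007]
 [-0.04   -0.0155  0.0145 -0.0005]
 [-0.035  -0.0154  0.0144 -0.0005]
 [-0.03   -0.0152  0.0144 -0.0004]
 [-0.025  -0.0153  0.0145 -0.0004]
 [-0.02   -0.0156  0.0144 -0.0006]
 [-0.015  -0.0152  0.0144 -0.0004]
 [-0.01   -0.0152  0.0145 -0.0004]
 [-0.005  -0.015   0.0148 -0.0001]
 [-0.     -0.0148  0.0147 -0.    ]]
y slope [ 0.01029977 -0.00015052]
0.015 568 x -0.0026 0.0154 y -0.0181 0.018
0.02 7 x 0.0141 0.0145 y -0.0161 0.0169
0.03 2 x 0.0098 0.0101 y 0.0001 0.0007
0.035 33 x 0.0081 0.0098 y -0.0054 0.0056
0.04 42 x 0.0062 0.0097 y -0.007 0.0072
0.045 52 x 0.0051 0.0098 y -0.0085 0.0087
0.05 58 x 0.0028 0.0096 y -0.0095 0.0098
0.055 51 x 0.0023 0.0098 y -0.0096 0.01
0.06 52 x 0.0004 0.0099 y -0.0099 0.0109
0.065 16 x -0.0005 0.0094 y -0.0045 0.0111
0.085 7 x 0.002 0.0033 y -0.0014 0.0037
dot scene8 expected [265.42947639 195.6534915 ]
```

Run:
```python
from h import *
s=manip.sense();T=R.from_quat(s['tool_rot']);print(T.as_matrix().round(4))
tip=np.array([-.0015,.0003,.087]); p=s['tcp_pos']+T.apply(tip); print('tip',p); go(s['tcp_pos']+np.array([.4963,-.0639,.035])-p, axR([0,0,1],80))
```

```text
[[-9.854e-01  1.701e-01 -1.200e-03]
 [ 1.701e-01  9.854e-01  6.000e-04]
 [ 1.200e-03  4.000e-04 -1.000e+00]]
tip [ 0.49603353 -0.06091499  0.0913553 ]
delta tool [-0.0008 -0.0029  0.0564] rot [ 0.02 -0.07  0.21] rows 2.0
```

{"op": "drive_tool", "data": {"plan": [[-0.001,-0.003,0.02,0,0,0,-1],[0,0,0.018,0,0,0,-1],[0,0,0.018,0,0,0,-1],[0,0,0,0,0,0,-1],[0,0,0,0,0,0,-1]]}}

```text
t: 16.2
tcp_pos: [0.4952, -0.0643, 0.1225]
tool_rot: [0.086, 0.996, 0.0, -0.001]
force: [0.6, 0.0, -1.6]
finger_gap: 0.344
gripper_force: 50.1
```

Run:
```python
from h import *
s=manip.sense();T=R.from_quat(s['tool_rot'])
print('tip',s['tcp_pos']+T.apply([-.0015,.0003,.087]),s['force'],s['tcp_pos'])
d=snap('wrist');save(d,'w9');i=d['image'].astype(int);P=cloud(d)
m=(i[...,0]>i[...,1]*1.8)&(i[...,0]>60)&(np.hypot(P[...,0]-.4963,P[...,1]+.0639)<.015);v,u=np.nonzero(m)
C=np.array([atz(d,x,y,.021) for x,y in zip(u,v)]); print(len(u),C.min(0) if len(u) else '',C.max(0) if len(u) else '')
a=snap('scene');save(a,'scene9')
o=np.hstack([cv2.resize(d['image'][110:230,200:310],(400,436),interpolation=cv2.INTER_CUBIC),cv2.resize(a['image'][165:215,242:288],(400,436),interpolation=cv2.INTER_CUBIC)])[:,:,::-1];cv2.imwrite('pics/c9.png',np.clip(o*1.5,0,255).astype(np.uint8))
```

```text
tip [ 0.49663923 -0.06416874  0.03552312] [ 0.59783588  0.01609202 -1.61308477] [ 0.49521424 -0.06430247  0.12252479]
127 [ 0.49006322 -0.06990745  0.021     ] [ 0.50143706 -0.05761272  0.021     ]
```

View pics/c9.png

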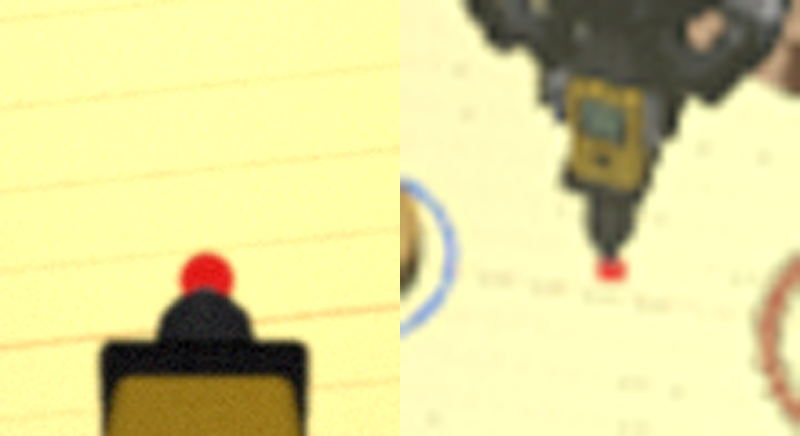

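The tip sits over the dot to within about 1 mm in both views. I lower it and then feel for contact.

{"op": "drive_tool", "data": {"plan": [[0,0,0.006,0,0,0,-1],[0,0,0.005,0,0,0,-1],[0,0,0.002,0,0,0,-1],[0,0,0.001,0,0,0,-1],[0,0,0.001,0,0,0,-1],[0,0,0,0,0,0,-1],[0,0,0,0,0,0,-1]]}}

```text
t: 17.0
tcp_pos: [0.495, -0.0645, 0.1071]
tool_rot: [0.086, 0.996, 0.001, -0.001]
force: [0.7, -0.1, 0.3]
finger_gap: 0.345
gripper_force: 50.4
```

{"op": "drive_tool", "data": {"plan": [[0,0,0.001,0,0,0,-1],[0,0,0.001,0,0,0,-1],[0,0,0,0,0,0,-1],[0,0,0,0,0,0,-1]]}}

```text
t: 17.4
tcp_pos: [0.495, -0.0645, 0.105]
tool_rot: [0.086, 0.996, 0.001, -0.001]
force: [0.3, 0.9, 2.4]
finger_gap: 0.346
gripper_force: 50.5
```

Run:
```python
from h import *
f=[];p=[]
for _ in range(12):
    d=manip.snapshot('wrist'); s=manip.sense(); f.append(s['force']);p.append(s['tcp_pos'])
print(np.mean(f,0),np.std(f,0),np.mean(p,0),np.std(p,0))
d=snap('wrist');save(d,'w10');P=cloud(d);s=manip.sense();T=R.from_quat(s['tool_rot']);t=T.inv().apply(P.reshape(-1,3)-np.mean(p,0)).reshape(384,512,3); i=d['image'].astype(int)
y=(i[...,0]>i[...,2]*2)&(abs(t[...,1])<.02)&(abs(t[...,0]-.011)<.006)&(t[...,2]<.03); q=P[y]; c=q.mean(0);v=np.linalg.svd(q-c)[2][2];print('normal world',v)
```

```text
[0.75742983 0.04206975 1.69735838] [0.47864386 0.64946734 0.54634304] [ 0.49492401 -0.06447729  0.10497377] [3.16777022e-05 1.71165164e-05 2.15844068e-05]
normal world [ 0.98539402 -0.16989543  0.01158356]
```

Net nose force is about 3.1 N (around half way), tilt is under 1°, and the pose is steady. I hand in.

```bash
python3 -c "
from station import manip
print(manip.sign_off())"
```

```text
the job is handed in; nothing more can be done
None
```

I handed the job in with the weight released about 1 mm off the ring's centre and the gauge held steady on the red dot. The gauge was under 1° from upright, pressing with about 3.1 N (nose roughly half in); sign-off returned no verdict, so I don't know the judged result.

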